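Put the photographed coins back in their fitting cases and shut them

ROBOT

A 7-joint arm with a two-finger parallel gripper is mounted at the origin on a cart in front of the work surface, level with it; the furniture and walls round the work are solid. World frame = base frame: x ahead of the robot, y to its left, z up, the work surface at z = 0. Lengths are in m, angles in rad, forces in N, time in s.
With the tool pointing down it reaches from about 0.4 to 0.9 m from the base axis. Payload 5.5 kg.
Tool frame: the origin (TCP) lies midway between the tips of the shut fingers; the grasp point (between the pads) lies 19 mm behind it (manip.grip_depth is the distance from the TCP to the grasp point, in m); z points along the fingers, y is the line along which they close (so a half turn about z gives the same grasp; the last joint's range is limited). The gripper opens to 92 mm and grips with 3 to 60 N. Pads are 19 mm wide; open, the fingers measure 130 mm over their backs; the gripper's body (75 mm by 190 mm) begins 47 mm behind the grasp point.
Start: joints at [0.263, 0.501, -0.427, 1.55, 0.221, 1.138, -0.21], TCP at [0.65, 0, 0.227] pointing down, gripper open.
Joint ranges: [-2.88, 2.88], [-0.31, 2.03], [-1.54, 1.56], [0.2, 2.42], [-1.41, 4.55], [0.19, 2.02], [-2.57, 2.57]. Speed limits (rad/s): [2.57, 2.57, 3.14, 3.14, 3.14, 3.14, 3.14].

INTERFACE

Orientations are given as a unit quaternion [x, y, z, w].
In Python, from bench import manip, effector, viewer gives the robot as it stands. Calls block until the motion is done:
- manip.move_pose(position, orientation): joint-space move of the TCP to a pose.
- manip.servo_line(position, ori=None, vel=0.15): straight line of the TCP; ori=None keeps the orientation; vel is the mean speed in m/s.
- manip.movej(angles): joint-space move.
- effector.open_jaws() and effector.close(f_grip=None): open the fingers fully, or close them until they stop; f_grip is the grip in N (None keeps the last).
- manip.sleep(seconds).
- manip.solve_ik(position, orientation): joint angles nearest the present ones, or None.
- viewer.get_image(name): name is "scene" or "side" or "wrist"; returns the picture (480x640x3 uint8, red, green, blue); there is no depth.
- viewer.get_calibration(name): a dict with "vfov" (degrees; the focal length in pixels is half the picture's height over the tangent of half this angle, whatever the lens; pixels are square), "cx", "cy" (the principal point, pixels), "eye" and "attitude" of the camera in the world. Camera axes: x right, y down, z forward; pixel columns grow to the right and rows downward; lengths in m; the calibration is good to about 2 mm. A picture is of the moment at which its call begins: read the wrist's pose just before it. get_calibration takes no time and is no camera call; for the wrist camera it gives the pose at the moment of the call.
A pose or a line that the arm cannot do raises manip.PlanningError and nothing moves.
- manip.hand_in(): hands the job in; it is judged then, once.
Readings, each from a call of its own:
- manip.current_clock(): time.
- manip.current_q(): joint angles.
- manip.current_joint_velocities(): joint speeds.
- manip.current_tau(): joint torques, N m.
- manip.current_tool_pos(): TCP position.
- manip.current_tcp_rot(): TCP orientation.
- manip.current_force(): force on the tool from outside, world axes, zero at the start.
- manip.current_wrist_torque(): the same for the moment, N m.
- manip.current_finger_gap(): finger opening in m.
- manip.current_gripper_force(): force on a finger pad.
Only numpy, scipy, OpenCV 4.12 (cv2) and the standard library are available. Lean on these libraries where they do the work, as an engineer would, in place of code of your own. Each camera call takes 0.05 s, during which the arm holds its last target. There are 200 camera calls.

TASK

The coins have been photographed: put each of the three encapsulated coins back in its own case - large in the large, medium in the medium, small in the small - lying flat in the round well, and shut the lid of every case. One coin was put away in the large case by mistake, so it has to come out to its own case before the large coin can go in.

Things in the scene. Friction and masses are not known exactly. Their poses are not given: they have to be found in the camera images.
- coin_large_centre (a point): Centre, half-way up, of the large coin: silver, in a flat round clear capsule, a loose disc 58 mm in diameter and 11 mm thick, lying flat. At the start it lies on a grey padded mat 5 mm thick. Grasp it from above across its rim.
- coin_medium_centre (a point): Centre, half-way up, of the medium coin: silver, in a flat round clear capsule, a loose disc 44 mm in diameter and 11 mm thick, lying flat. At the start it lies on a grey padded mat 5 mm thick or, wrongly packed, in the large case's well with its upper 7 mm above the velvet. Grasp it from above across its rim.
- coin_small_centre (a point): Centre, half-way up, of the small coin: silver, in a flat round clear capsule, a loose disc 30 mm in diameter and 11 mm thick, lying flat. At the start it lies on a grey padded mat 5 mm thick or, wrongly packed, in the large case's well with its upper 7 mm above the velvet. Grasp it from above across its rim.
- well_large (a point): The large case (fixed, black, velvet-lined, lid open), 86 mm deep (x) by 92 mm wide (y); brass catch at its front (-x, toward the robot), hinge at its rear (+x). This point: centre of the floor of its round well, 5 mm above the desk, z up. Well 70 mm in diameter, 4 mm deep, for the 58 mm coin; velvet round it 9 mm, thin outer walls 10 mm above the desk.
- well_medium (a point): The medium case (fixed, black, velvet-lined, lid open), 72 mm deep (x) by 78 mm wide (y); brass catch at its front (-x, toward the robot), hinge at its rear (+x). This point: centre of the floor of its round well, 5 mm above the desk, z up. Well 56 mm in diameter, 4 mm deep, for the 44 mm coin; velvet round it 9 mm, thin outer walls 10 mm above the desk.
- well_small (a point): The small case (fixed, black, velvet-lined, lid open), 58 mm deep (x) by 64 mm wide (y); brass catch at its front (-x, toward the robot), hinge at its rear (+x). This point: centre of the floor of its round well, 5 mm above the desk, z up. Well 42 mm in diameter, 4 mm deep, for the 30 mm coin; velvet round it 9 mm, thin outer walls 10 mm above the desk.
- lid_large (a joint): Large case's lid, rad: 0 shut, 1.57 upright, 2.0 fully open (stop). Hinge line along the well's y, 43 mm to +x of its centre, 10 mm above the desk. Hollow shell 86 mm from hinge to free edge, 92 mm wide, 14 mm thick (upright, its outer face is 14 mm behind the hinge). 50 g; stays near upright, falls shut once pushed forward below 0.8 rad.
- lid_medium (a joint): Medium case's lid, rad: 0 shut, 1.57 upright, 2.0 fully open (stop). Hinge line along the well's y, 36 mm to +x of its centre, 10 mm above the desk. Hollow shell 72 mm from hinge to free edge, 78 mm wide, 14 mm thick (upright, its outer face is 14 mm behind the hinge). 50 g; stays near upright, falls shut once pushed forward below 0.8 rad.
- lid_small (a joint): Small case's lid, rad: 0 shut, 1.57 upright, 2.0 fully open (stop). Hinge line along the well's y, 29 mm to +x of its centre, 10 mm above the desk. Hollow shell 58 mm from hinge to free edge, 64 mm wide, 14 mm thick (upright, its outer face is 14 mm behind the hinge). 50 g; stays near upright, falls shut once pushed forward below 0.8 rad.

How it is judged:
At the end, for the whole second after the job is handed in: Each coin capsule lies flat on the floor of the well of its own size (centre within 10 mm of the well's centre, 3 to 8 mm above the well floor, within 0.1 rad of level, either face up), and all three lids are shut (hinge angle under 0.06 rad) (horizontal distance between coin_large_centre and well_large below 0.01 m and z of coin_large_centre in the frame of well_large between 0.003 and 0.008 m and (angle between coin_large_centre's own z axis and vertical below 0.1 rad or angle between coin_large_centre's own z axis and vertical above 3.04 rad) and value of joint each of lid_large, lid_medium, lid_small below 0.06 rad and horizontal distance between coin_medium_centre and well_medium below 0.01 m and z of coin_medium_centre in the frame of well_medium between 0.003 and 0.008 m and (angle between coin_medium_centre's own z axis and vertical below 0.1 rad or angle between coin_medium_centre's own z axis and vertical above 3.04 rad) and horizontal distance between coin_small_centre and well_small below 0.01 m and z of coin_small_centre in the frame of well_small between 0.003 and 0.008 m and (angle between coin_small_centre's own z axis and vertical below 0.1 rad or angle between coin_small_centre's own z axis and vertical above 3.04 rad)); the robot touches nothing.
It also fails if it takes over 96 s, if anything falls off the work surface, if the arm or the gripper's body presses on something with over 40 N, if the wrist force passes 120 N, or if a joint passes its speed limit or range.

## Working session

There is one attempt and no reset: what is moved stays moved. The work goes in short steps, each a Python script; the robot and the scene stay as the last script left them, time stands still between calls to the robot, and variables do not carry over. Pictures are saved under pics/ and viewed, at most 14 in all, crops included, and the job is handed in when it is done.

```bash
ls; mkdir -p pics; python3 - <<'E'
from bench import manip, effector, viewer
import cv2
for n in ["scene","side","wrist"]:
    im=viewer.get_image(n); cv2.imwrite(f"pics/{n}0.png",im[:,:,::-1]); print(n,viewer.get_calibration(n))
print(manip.current_clock(),manip.current_tcp_rot(),manip.current_tool_pos(),manip.grip_depth)
E
```

```text
pics
scene {'vfov': 49.82590564587107, 'cx': 316.56467110399467, 'cy': 245.0635033790397, 'eye': array([-0.00845076, -0.484614  ,  0.61188552]), 'attitude': array([ 0.79725576, -0.45278005,  0.20035667, -0.34529797])}
side {'vfov': 46.132695796539544, 'cx': 322.49542587115775, 'cy': 234.21782172370803, 'eye': array([0.5701985 , 0.50939181, 0.53978034]), 'attitude': array([ 0.012294  ,  0.88798887, -0.45937471, -0.01730624])}
wrist {'vfov': 64.88634142239127, 'cx': 323.79949913677393, 'cy': 234.00955618552726, 'eye': array([0.64938735, 0.06807872, 0.38457459]), 'attitude': array([ 9.92108350e-01, -4.55185804e-06,  2.90740505e-04,  1.25383165e-01])}
0.15 [ 7.07120965e-01  7.07092212e-01 -5.00285574e-04 -5.42259935e-04] [ 6.49476153e-01 -4.03514227e-05  2.25930124e-01] 0.0188
```

View pics/scene0.png

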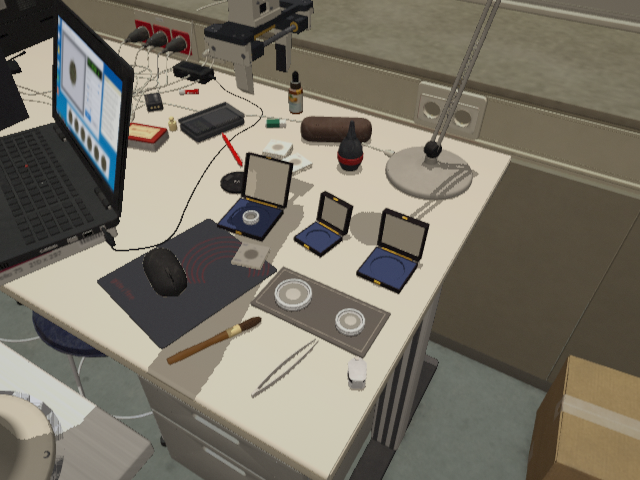

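View pics/side0.png

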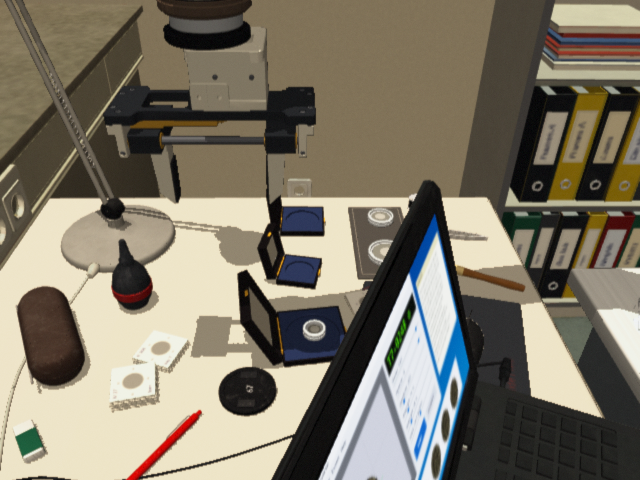

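View pics/wrist0.png

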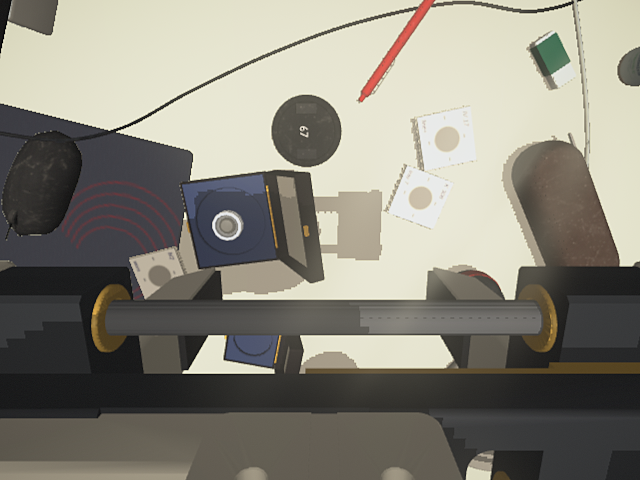

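The small coin, at wrist (227,225), sits in the large case. The large and medium coins are on the mat at scene (293,292) and (349,321). The empty small case is at scene (320,237) and the empty medium case at (390,268).

```bash
cat > h.py <<'E'
import numpy as np, cv2
from scipy.spatial.transform import Rotation as R
from bench import manip, effector, viewer
def onplane(cal,px,z):
    """pixels (N,2) -> world points on plane z"""
    f=240/np.tan(np.radians(cal["vfov"])/2); px=np.atleast_2d(px).astype(float)
    d=np.c_[(px[:,0]-cal["cx"])/f,(px[:,1]-cal["cy"])/f,np.ones(len(px))]
    d=R.from_quat(cal["attitude"]).apply(d); e=np.array(cal["eye"])
    return e+d*((z-e[2])/d[:,2])[:,None]
def shot(name,fn=None):
    cal=viewer.get_calibration(name); im=np.ascontiguousarray(viewer.get_image(name)[:,:,::-1])
    if fn: cv2.imwrite("pics/"+fn,im)
    return cal,im
def blue(im):
    h=cv2.cvtColor(im,cv2.COLOR_BGR2HSV)
    return cv2.inRange(h,(105,90,25),(128,255,200))
def blobs(m,amin):
    m=cv2.morphologyEx(m,cv2.MORPH_OPEN,np.ones((3,3)))
    c,_=cv2.findContours(m,cv2.RETR_EXTERNAL,cv2.CHAIN_APPROX_NONE)
    return [k for k in c if cv2.contourArea(k)>amin]
def quat(yaw):
    """tool down, finger closing line (tool y) at world angle yaw from +x"""
    y=np.array([np.cos(yaw),np.sin(yaw),0]); z=np.array([0,0,-1.])
    return R.from_matrix(np.c_[np.cross(y,z),y,z]).as_quat()
E
python3 - <<'E'
from h import *
for n in ["scene","side"]:
    cal=viewer.get_calibration(n); im=cv2.imread(f"pics/{n}0.png")
    for k in blobs(blue(im),300):
        p=onplane(cal,k[:,0],.009)[:,:2].astype(np.float32)
        c,s,a=cv2.minAreaRect(p*1000); print(n,k.mean((0,1)).round(),np.round(c),np.round(s),round(a,1))
cal=viewer.get_calibration("scene")
print(onplane(cal,[[293,292],[349,321]],.016),onplane(cal,[[250,217]],.016))
# mat corners
print(onplane(cal,[[285,268],[389,317],[372,354],[252,303]],.005))
E
```

```text
scene [387. 267.] [ 566. -284.] [73. 66.] 88.8
scene [318. 237.] [ 571. -148.] [59. 53.] 78.7
scene [250. 217.] [554. -16.] [80. 87.] 7.5
side [310. 333.] [553. -18.] [81. 88.] 6.7
side [299. 269.] [ 570. -151.] [59. 53.] 78.8
side [422. 271.] [ 382. -164.] [286.  36.] 74.5
side [302. 219.] [ 564. -285.] [70. 67.] 89.6
side [594.  40.] [ -398. -1334.] [158. 289.] 67.1
[[ 0.43437236 -0.18474059  0.016     ]
 [ 0.4287048  -0.28546765  0.016     ]] [[ 0.54645615 -0.02166485  0.016     ]]
[[ 0.48027969 -0.13951713  0.005     ]
 [ 0.47441579 -0.32974547  0.005     ]
 [ 0.40140309 -0.33723203  0.005     ]
 [ 0.39104849 -0.13737834  0.005     ]]
```

```bash
python3 - <<'E'
from h import *
cal=viewer.get_calibration("scene")
print("lamp base,blower,case",onplane(cal,[[430,172],[350,165],[336,132]],.01).round(3)[:,:2].tolist())
for i,y in enumerate([-.23,-.37]):
    manip.move_pose([.52,y,.26],quat(0)); manip.sleep(.3)
    cal,im=shot("wrist",f"w{i+1}.png")
    for k in blobs(blue(im),1500):
        p=onplane(cal,k[:,0],.009)[:,:2].astype(np.float32)
        c,s,a=cv2.minAreaRect(p*1000); print(i,k.min((0,1)),k.max((0,1)),np.round(c,1),np.round(s),round(a,1))
    print(cal["eye"].round(3))
print(manip.current_clock(),manip.current_q())
E
```

```text
lamp base,blower,case [[0.855, -0.244], [0.793, -0.094], [0.892, -0.007]]
[ 0.52  -0.161  0.418]
[ 0.52  -0.301  0.419]
2.5083 [ 0.8191297   0.43736749 -0.33424047  1.54886266  0.15073726  1.18052238
  0.45841465]
```

View pics/w1.png

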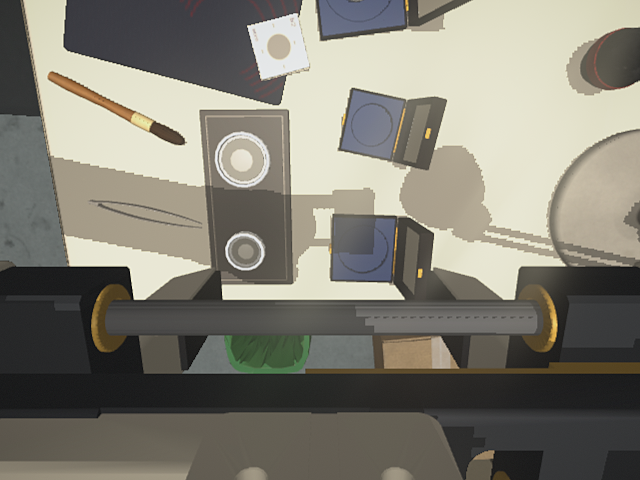

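View pics/w2.png

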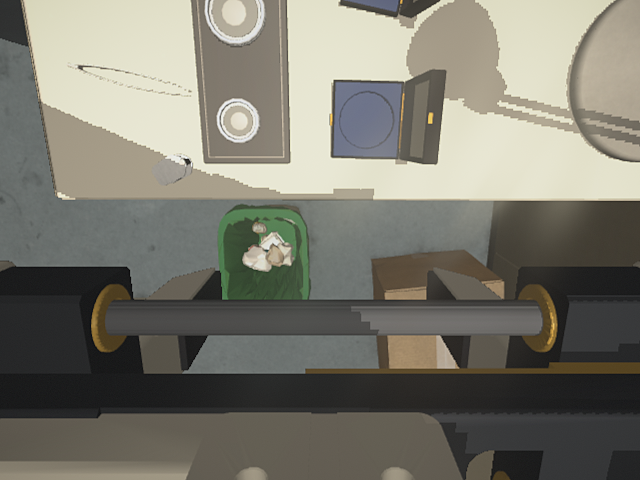

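The coins show at w1 (242,159) for the large and (245,250) for the medium, with the medium at w2 (238,121). The wells are at w1 (372,124) for the small and w2 (367,119) for the medium. The lids lean back a little. The velvet is less saturated here, so I'll loosen the mask.

```bash
cat >> h.py <<'E'
def blue(im,s=45):
    return cv2.inRange(cv2.cvtColor(im,cv2.COLOR_BGR2HSV),(105,s,25),(130,255,210))
def coin(cal,im,pred,z=.016,thr=150,rad=.05,ztarget=None):
    """bright disc near pred (world xy) -> centre xy, diameter"""
    h,w=im.shape[:2]; u,v=np.meshgrid(np.arange(w),np.arange(h))
    P=onplane(cal,np.c_[u.ravel(),v.ravel()],z)[:,:2].reshape(h,w,2)
    m=((im.min(2)>thr)&(np.linalg.norm(P-np.array(pred),axis=2)<rad)).astype(np.uint8)
    ks=blobs(m,30)
    k=np.vstack(ks)[:,0]; c,r=cv2.minEnclosingCircle((P[k[:,1],k[:,0]]*1000).astype(np.float32))
    return np.array(c)/1000,2*r
E
python3 - <<'E'
from h import *
Rt=viewer.get_calibration("wrist")
import copy
for i,ey,ez in [(1,-.161,.418),(2,-.301,.419)]:
    # rebuild eye: same attitude, positions printed at shot time
    cal=dict(Rt); cal["eye"]=[.52,ey,ez]; im=cv2.imread(f"pics/w{i}.png")
    for k in blobs(blue(im),1500):
        if k[:,0,1].min()<3 or k[:,0,1].max()>290: continue
        p=onplane(cal,k[:,0],.0095)[:,:2].astype(np.float32)
        c,s,a=cv2.minAreaRect(p*1000); print(i,k.min((0,1)),k.max((0,1)),np.round(c,1),np.round(s),round(a,1))
    for pred,lab in [([.434,-.185],"L"),([.429,-.285],"M")]:
        if (i,lab)==(2,"L"): continue
        for t in (140,170): print(i,lab,coin(cal,im,pred,thr=t,rad=.042))
cal=viewer.get_calibration("scene"); im=cv2.imread("pics/scene0.png"); print("S",coin(cal,im,[.546,-.022],rad=.025))
cal=viewer.get_calibration("side"); im=cv2.imread("pics/side0.png"); print("S",coin(cal,im,[.546,-.022],rad=.025))
for yw in (np.pi/2,-np.pi/2):
  for p in ([.55,-.02,.012],[.57,-.15,.012],[.565,-.285,.012],[.43,-.185,.01],[.43,-.285,.01],[.68,-.28,.05]):
    q=manip.solve_ik(p,quat(yw)); print(yw, None if q is None else np.round(q,2))
E
```

```text
1 [341 219] [394 280] [ 570.8 -284.3] [73. 57.] 87.9
1 L (array([ 0.43570114, -0.18383345]), 58.647193908691406)
1 L (array([ 0.43550174, -0.18405984]), 57.31788635253906)
1 M (array([ 0.43061145, -0.29499628]), 65.45967102050781)
1 M (array([ 0.4333222, -0.2673298]), 22.090757369995117)
2 [334  83] [389 154] [ 559.2 -283.5] [72. 55.] 88.2
2 M (array([ 0.42054337, -0.28519461]), 68.9737777709961)
2 M (array([ 0.42024792, -0.28488876]), 68.14279174804688)Traceback (most recent call last):
  File "<stdin>", line 14, in <module>
  File "h.py", line 33, in coin
    k=np.vstack(ks)[:,0]; c,r=cv2.minEnclosingCircle((P[k[:,1],k[:,0]]*1000).astype(np.float32))
      ~~~~~~~~~^^^^
    return _nx.concatenate(arrs, 0, dtype=dtype, casting=casting)
           ~~~~~~~~~~~~~~~^^^^^^^^^^^^^^^^^^^^^^^^^^^^^^^^^^^^^^^
ValueError: need at least one array to concatenate
```

```bash
python3 - <<'E'
from h import *
cal=viewer.get_calibration("scene"); im=cv2.imread("pics/scene0.png")
for t in (100,120): print("S scene",coin(cal,im,[.546,-.022],rad=.025,thr=t))
print("M scene",[coin(cal,im,[.429,-.285],rad=r,thr=150) for r in (.03,.035)])
print("L scene",coin(cal,im,[.434,-.185],rad=.04,thr=150))
cal=viewer.get_calibration("side"); im=cv2.imread("pics/side0.png")
for t in (100,120): print("S side",coin(cal,im,[.546,-.022],rad=.025,thr=t))
cal=viewer.get_calibration("wrist"); cal["eye"]=[.64939,.06808,.38457]; cal["attitude"]=[.99210835,0,.00029,.12538]
im=cv2.imread("pics/wrist0.png")
print("wells wrist0",[coin(cal,im,[.546,-.022],rad=.025,thr=t) for t in (100,120)], onplane(cal,[[227,225]],.016))
cal["eye"]=[.52,-.301,.419]; im=cv2.imread("pics/w2.png"); print("M w2",[coin(cal,im,[.43,-.285],rad=.028,thr=t) for t in(150,170)])
for yw in (np.pi/2,-np.pi/2):
  for p in ([.55,-.02,.012],[.57,-.15,.012],[.565,-.285,.012],[.43,-.185,.01],[.43,-.285,.01],[.68,-.28,.05]):
    q=manip.solve_ik(p,quat(yw)); print(round(yw,1), None if q is None else np.round(q,2))
E
```

```text
S scene (array([ 0.54831897, -0.02221065]), 38.46648025512695)
S scene (array([ 0.54104144, -0.02418187]), 26.60718536376953)
M scene [(array([ 0.42704608, -0.28620056]), 40.053184509277344), (array([ 0.42704608, -0.28620056]), 40.053184509277344)]
L scene (array([ 0.41930249, -0.18505429]), 48.19472122192383)
S side (array([ 0.55064948, -0.01723631]), 37.42304611206055)
S side (array([ 0.5510434 , -0.01689956]), 36.534183502197266)
wells wrist0 [(array([ 0.55337952, -0.0177663 ]), 32.36784362792969), (array([ 0.55267419, -0.01717192]), 31.608545303344727)] [[ 0.55265282 -0.0172655   0.016     ]]
M w2 [(array([ 0.43212347, -0.28446088]), 44.17831039428711), (array([ 0.43208005, -0.28418277]), 43.28602981567383)]
1.6 [ 0.44  0.68 -0.58  1.93  0.57  0.7   1.09]
1.6 [ 0.63  0.72 -0.56  1.83  0.54  0.74  1.35]
1.6 [ 0.82  0.78 -0.55  1.72  0.53  0.8   1.59]
1.6 [ 0.8   0.57 -0.53  2.13  0.53  0.57  1.45]
1.6 [ 0.95  0.62 -0.52  2.02  0.51  0.63  1.66]
1.6 [ 0.71  0.88 -0.58  1.41  0.52  1.01  1.59]
-1.6 [ 0.06  0.6  -0.09  1.94  0.09  0.6  -1.66]
-1.6 [ 0.25  0.65 -0.05  1.85  0.05  0.65 -1.4 ]
-1.6 [ 0.44  0.7  -0.02  1.73  0.02  0.71 -1.16]
-1.6 [ 0.4   0.51 -0.06  2.14  0.06  0.49 -1.28]
-1.6 [ 0.56  0.56 -0.03  2.03  0.03  0.55 -1.07]
-1.6 [ 0.37  0.8  -0.02  1.43  0.02  0.92 -1.23]
```

```bash
cat >> h.py <<'E'
def state(s=""):
    print(s,"t",round(manip.current_clock(),1),"tcp",np.round(manip.current_tool_pos(),4),"gap",round(manip.current_finger_gap(),4),"F",np.round(manip.current_force(),1))
def down(x,y,z,yaw):
    """straight down at xy, correcting the steady error before the last stretch"""
    q=quat(yaw); manip.move_pose([x,y,.13],q); manip.servo_line([x,y,z+.025]); manip.sleep(.2)
    e=np.array([x,y,z+.025])-manip.current_tool_pos()
    e=np.clip(e,-.004,.004); manip.servo_line(np.array([x,y,z])+e,vel=.06); manip.sleep(.2); state("down")
E
python3 - <<'E'
from h import *
state()
down(.5525,-.0172,.0118,np.radians(97))
effector.close(20); state("closed"); 
p=manip.current_tool_pos(); manip.servo_line([p[0],p[1],.08]); manip.sleep(.1); state("lift")
manip.servo_line([p[0]-.01,p[1],.15])
shot("scene","s3.png"); 
E
```

```text
t 2.5 tcp [ 0.5205 -0.369   0.2603] gap 0.0922 F [-0.5  0.4 -0.4]
down t 5.7 tcp [ 0.552  -0.0168  0.0111] gap 0.0921 F [-0.3 -0.2  0.7]
closed t 6.7 tcp [ 0.5515 -0.0171  0.0107] gap 0.029 F [ 0.  -0.2 -0. ]
lift t 7.4 tcp [ 0.5505 -0.0174  0.0789] gap 0.0287 F [-0.5  0.8  0. ]
```

View pics/s3.png

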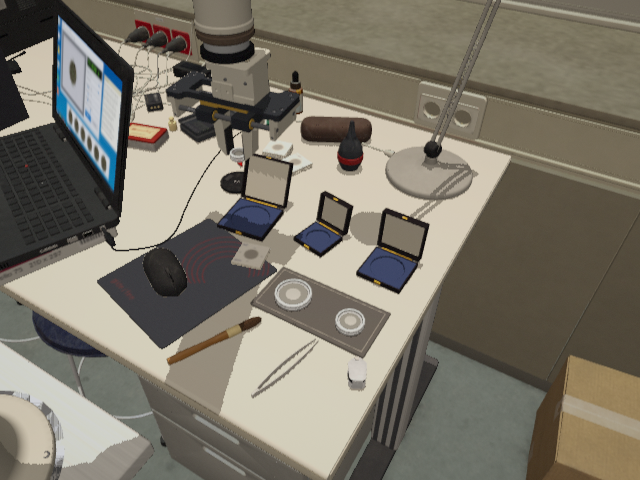

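The small coin is held, at (238,153) with a 28.7 mm gap, and the large well is now empty. Next I place it in the small case.

```bash
python3 - <<'E'
from h import *
down(.5705,-.1495,.0128,np.radians(94))
effector.open_jaws(); state("open"); 
p=manip.current_tool_pos(); manip.servo_line([p[0],p[1],.09]); 
manip.move_pose([.4355,-.184,.13],quat(np.radians(92))); 
cal,im=shot("scene","s4.png"); print("S scene",coin(cal,im,[.5705,-.1495],rad=.025,thr=110))
cv2.imwrite("pics/s4c.png",cv2.resize(im[150:350,220:450],None,fx=3,fy=3,interpolation=cv2.INTER_CUBIC))
cal,im=shot("side","d4.png"); print("S side",coin(cal,im,[.5705,-.1495],rad=.025,thr=110))
E
```

```text
down t 10.4 tcp [ 0.5697 -0.1492  0.0117] gap 0.029 F [-0.2  0.2  0.1]
open t 11.5 tcp [ 0.5696 -0.1493  0.0116] gap 0.0915 F [ 1.3  0.  -0.7]
S scene (array([ 0.56283716, -0.14474557]), 34.04228973388672)
S side (array([ 0.56997351, -0.14658366]), 39.36296463012695)
```

View pics/s4c.png

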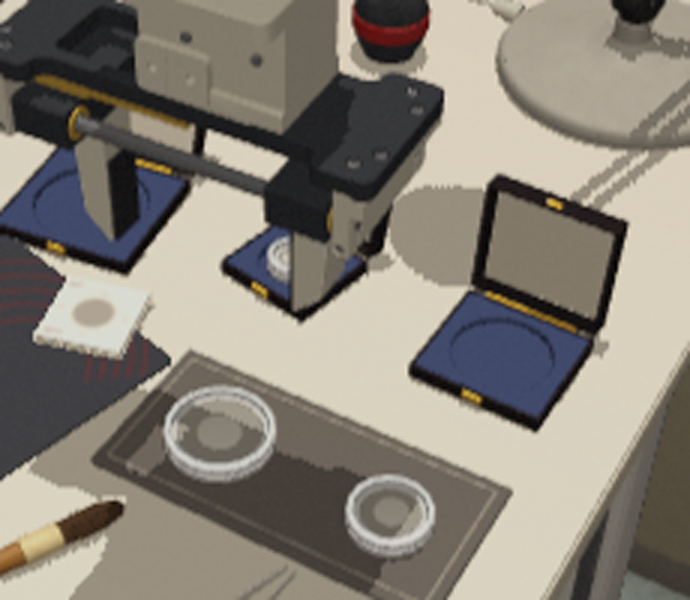

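The small coin is in its case. Next I move the large coin, gripping with the tips at 11.5 mm so they clear the walls when placing it.

```bash
python3 - <<'E'
from h import *
down(.4355,-.184,.0122,np.radians(92))
effector.close(25); state("closed")
p=manip.current_tool_pos(); manip.servo_line([p[0],p[1],.13]); state("lift")
if manip.current_finger_gap()>.05:
    down(.5535,-.017,.0135,np.radians(97))
    effector.open_jaws(); state("open")
    p=manip.current_tool_pos(); manip.servo_line([p[0],p[1],.09])
manip.move_pose([.432,-.284,.13],quat(np.radians(90)))
cal,im=shot("scene","s5.png")
cv2.imwrite("pics/s5c.png",cv2.resize(im[140:370,200:430],None,fx=2.6,fy=2.6,interpolation=cv2.INTER_CUBIC))
E
```

```text
down t 14.9 tcp [ 0.4351 -0.1836  0.0115] gap 0.092 F [ 0.9 -0.1  0.4]
closed t 15.6 tcp [ 0.4348 -0.1837  0.0113] gap 0.0568 F [ 0.2  0.4 -0.1]
lift t 16.5 tcp [ 0.434  -0.1836  0.1293] gap 0.0568 F [ 1.1 -1.3 -1.4]
down t 19.1 tcp [ 0.5526 -0.0168  0.0123] gap 0.0567 F [ 0.2 -0.4 -1.1]
open t 19.9 tcp [ 0.5526 -0.0169  0.0124] gap 0.0919 F [-0.  -0.5  0.5]
```

View pics/s5c.png

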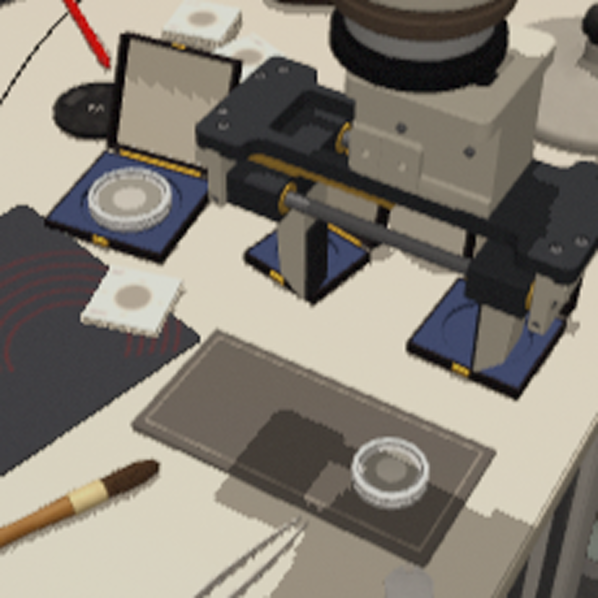

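The large coin is in its well. Now the medium coin, then I'll park and check all three.

```bash
python3 - <<'E'
from h import *
down(.432,-.284,.0122,np.radians(90))
effector.close(22); state("closed")
p=manip.current_tool_pos(); manip.servo_line([p[0],p[1],.13]); state("lift")
if manip.current_finger_gap()>.036:
    down(.565,-.2845,.0135,np.radians(90))
    effector.open_jaws(); state("open")
    p=manip.current_tool_pos(); manip.servo_line([p[0],p[1],.09])
manip.move_pose([.42,-.15,.26],quat(np.radians(90))); manip.sleep(.3)
cal,im=shot("wrist","w6.png"); print(cal)
cal,im=shot("scene","s6.png")
cal,im=shot("side","d6.png")
print(manip.current_clock())
E
```

```text
down t 23.7 tcp [ 0.4316 -0.2836  0.0114] gap 0.0921 F [ 0.2 -0.6  0.9]
closed t 24.6 tcp [ 0.4313 -0.2835  0.0112] gap 0.0427 F [0.  0.1 0.5]
lift t 25.5 tcp [ 0.4305 -0.2833  0.1293] gap 0.0429 F [-0.9 -0.5 -0.3]
down t 27.8 tcp [ 0.5641 -0.284   0.0121] gap 0.0431 F [ 0.5  0.1 -1. ]
open t 28.8 tcp [ 0.5641 -0.2841  0.0122] gap 0.0918 F [ 0.9 -0.6 -0.1]
{'vfov': 64.88634142239127, 'cx': 323.79949913677393, 'cy': 234.00955618552726, 'eye': array([ 0.3532748 , -0.14889595,  0.41819237]), 'attitude': array([0.7016051 , 0.70126467, 0.09003903, 0.08871936])}
30.9083
```

View pics/w6.png

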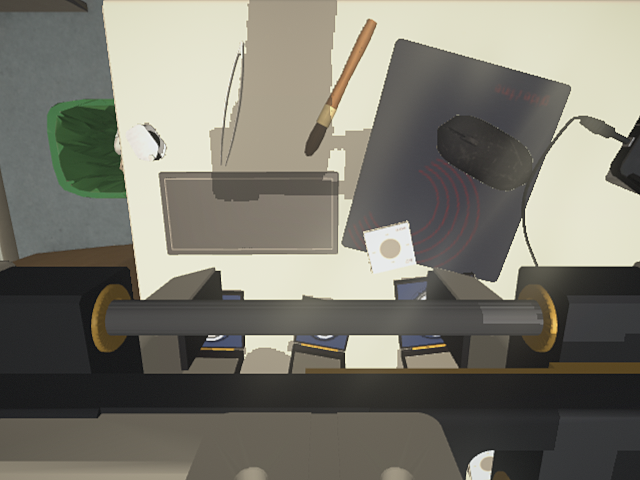

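View pics/d6.png

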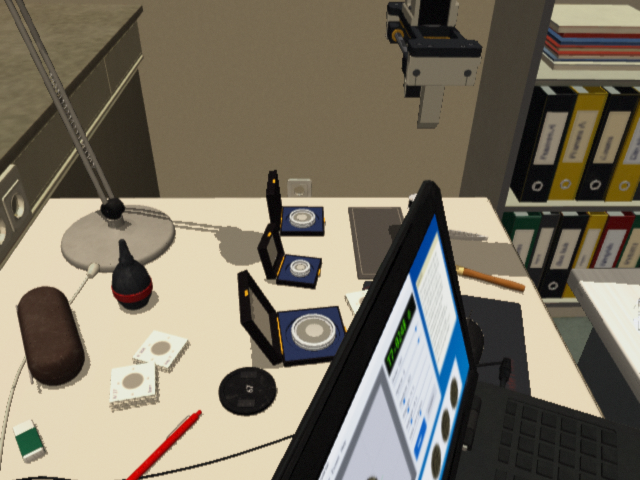

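The side view shows all three coins centred in their wells at (302,217), (300,268) and (313,331). The wrist view is blocked from here. I'll take one wrist shot from above to confirm, then shut the lids.

```bash
python3 - <<'E'
from h import *
manip.move_pose([.57,-.26,.28],quat(0)); effector.close(10); manip.sleep(.2)
cal,im=shot("wrist","w7.png")
for n,p,r in (("L",[.5535,-.017],.034),("S",[.5705,-.1495],.02),("M",[.565,-.2845],.027)):
    for t in (100,130,150):
        try: print(n,t,coin(cal,im,p,rad=r,thr=t))
        except Exception as e: print(n,t,"none")
print(manip.current_clock(), manip.current_finger_gap())
for x,y,z,w in ((.70,-.285,.05,90),(.67,-.13,.04,80),(.72,.0,.055,97)):
    print(manip.solve_ik([x,y,z],quat(np.radians(w))))
E
```

```text
L 100 none
L 130 none
L 150 none
S 100 (array([ 0.57042664, -0.1495463 ]), 39.86835861206055)
S 130 (array([ 0.56977661, -0.14794136]), 30.787322998046875)
S 150 (array([ 0.56984283, -0.14763666]), 30.038658142089844)
M 100 (array([ 0.56802692, -0.28218091]), 48.61086654663086)
M 130 (array([ 0.56573425, -0.28204785]), 44.78730392456055)
M 150 (array([ 0.56564001, -0.28149905]), 44.072425842285156)
33.9833 0.00048718433701897646
[ 0.79424361  0.97444573 -0.78120444  1.34379386  0.70881072  1.10847011
  1.49159662]
[ 0.63745553  0.8662613  -0.7415201   1.57011362  0.67111067  0.97468986
  1.07895488]
[ 0.45584319  0.92824484 -0.81433864  1.45389977  0.72345101  1.0748879
  1.18523638]
```

View pics/w7.png

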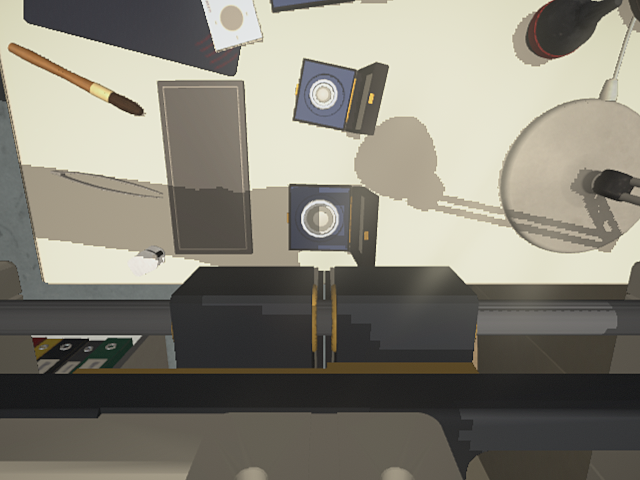

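Both visible coins are centred: small at (323,95), medium at (320,218). The lids lean slightly back. Next I push each lid forward from behind with the fingers shut.

```bash
cat >> h.py <<'E'
def shut(w,yaw,hinge,z,f):
    a=np.array([np.cos(yaw),np.sin(yaw)]); q=quat(yaw+np.pi/2); w=np.array(w)
    s=w+a*(hinge+.08); e=w+a*(hinge-f+.0095)
    manip.move_pose([*s,.16],q); manip.servo_line([*s,z]); state("behind")
    manip.servo_line([*e,z],vel=.1); state("pushed"); manip.sleep(.3)
    manip.servo_line([*e,.16])
E
python3 - <<'E'
from h import *
shut([.565,-.2845],0,.036,.05,.032)
shut([.5705,-.1495],np.radians(-11),.029,.04,.027)
shut([.5535,-.017],np.radians(7),.043,.06,.043)
manip.move_pose([.42,-.15,.26],quat(np.radians(90))); manip.sleep(.2)
shot("scene","s8.png"); shot("side","d8.png"); state()
a,b=cv2.imread("pics/s8.png")[130:330,200:460],cv2.imread("pics/d8.png")[160:380,200:400]
cv2.imwrite("pics/c8.png",np.hstack([cv2.resize(a,(440,400)),cv2.resize(b,(360,400))]))
E
```

```text
behind t 36.1 tcp [ 0.682  -0.2845  0.0512] gap 0.0004 F [0.  0.6 0.2]
pushed t 37.3 tcp [ 0.5793 -0.2844  0.0503] gap 0.0007 F [-0.5 -0.1  0. ]
behind t 40.1 tcp [ 0.6784 -0.1704  0.0411] gap 0.0003 F [-0.2  0.3  0.3]
pushed t 41.2 tcp [ 0.5826 -0.1518  0.0403] gap 0.0007 F [ 0.4  0.1 -0.1]
behind t 44.0 tcp [ 0.6763 -0.002   0.0609] gap 0.0004 F [-0.7  0.9  0.1]
pushed t 45.3 tcp [ 0.5637 -0.0157  0.0602] gap 0.0004 F [0.2 0.2 0.1]
 t 47.6 tcp [ 0.4205 -0.149   0.2598] gap 0.0007 F [ 0.5  0.5 -0.8]
```

View pics/c8.png

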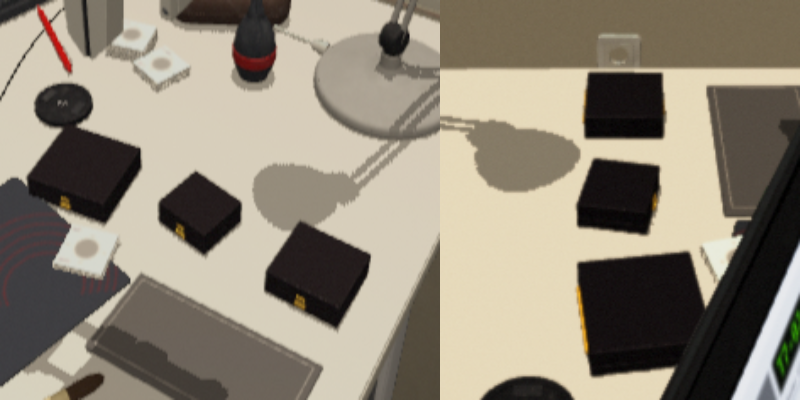

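All three lids are down flush, with the catches meeting at the front, and the arm is clear.

```bash
python3 -c "
from bench import manip
print(manip.hand_in())"
```

```text
the job is handed in; nothing more can be done
None
```

I handed the job in at about 48 s: each coin is in its own case and all three lids look shut in the final pictures, though the lid angles were judged by eye and the hand-in returned no verdict.

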